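# Riddle the vial caps out of the sieve basket and tip out the couplings

## Robot

A 6-joint arm with a two-finger parallel gripper is mounted at the origin on the work surface. World frame = base frame: x ahead of the robot, y to its left, z up, the work surface at z = 0. Lengths are in m, angles in rad, forces in N, time in s.
With the tool pointing down it reaches from about 0.25 to 0.725 m from the base axis. Payload 4 kg.
Tool frame: the origin (TCP) lies midway between the tips of the shut fingers; the grasp point (between the pads) lies 19 mm behind it (bot.grasp_offset is the distance from the TCP to the grasp point, in m); z points along the fingers, y is the direction in which the jaws open and shut (so a half turn about z gives the same grasp; the last joint's range is limited). The gripper opens to 85 mm and grips with 20 to 120 N. Pads are 22 mm wide; open, the fingers measure 114 mm over their backs; the gripper's body (76 mm by 85 mm) begins 54 mm behind the grasp point. The pads swing forward as they close: fully open they stand 13 mm farther back than shut.
Start: joints at [-1.136, 0.241, 0.005, 1.335, 0, 1.571], TCP at [0.211, -0.453, 0.231] pointing down, gripper open.
Joint ranges: [-2.72, 2.72], [-1.05, 1.87], [-1.09, 1.28], [-1.99, 2.15], [-1.42, 1.44], [-3.14, 3.14]. Speed limits (rad/s): [2.79, 2.79, 3.14, 3.14, 3.14, 3.14].

## Interface

Orientations are given as a unit quaternion [x, y, z, w].
In Python, from workcell import sensors, optics, bot gives the robot as it stands.
- The arm moves only by the tool apply_moves, never from a script. Its argument "plan" is one flat list of numbers, 6 for each row, row after row: the shift along the tool's x, y, z in m, then the turn, a rotation vector about the tool's x, y, z in rad. In form: [tx, ty, tz, ax, ay, az, tx, ty, tz, ax, ay, az, ...]. A call has 1 to 12 rows; each row is the pose to reach, as a shift and turn from the pose commanded when the call began, along the tool's axes at that moment; what a row does not reach only later rows make up. A row lasts 1/12 s, in which the tool goes at most 41.7 mm and 7.16 degrees, less where a joint would pass 70% of its speed; a pose out of reach is approached as far as the arm can. A call with a gripper value outside its range is refused whole. "grip" is the finger opening in m, from 0 to 0.0854, set as the call begins (left out, the last holds). The fingers move at their own pace and stop on an object; the grip force is fixed at half the most. Time passes only in rows, so rows that repeat a pose let the fingers close. It gives the time, the measured TCP pose, the force and the opening at its end, in the units of the state.
- sensors.get_obs(): the state, without advancing time (a new reading comes with each control period).
- optics.camera(name): name is "scene" or "top" or "wrist"; returns a dict with "pixels" (420x560x3 uint8, red, green, blue), "fx", "fy", "cx", "cy" (pixels), "pose" (4x4, takes a point from camera to world coordinates); the wrist camera has in their place "tool_from_camera" (4x4, takes a point from camera to tool coordinates, whose origin is the TCP and whose axes are the flange's). Camera axes: x right, y up, looking along -z (the intrinsics and any distortion apply to the point x, -y, -z); pixel columns grow to the right and rows downward; lengths in m; the calibration is good to about 2 mm. A picture is of the moment at which its call begins: read the wrist's pose just before it. There is no depth.
- bot.job_done(): hands the job in, once; it reports no verdict.
The state is a dict: "clock": time; "joint_pos": joint angles; "joint_vel": joint speeds; "tau": joint torques, N m; "eef_pos": TCP position; "tool_rot": TCP orientation; "ft_force": force on the tool from outside, world axes, zero at the start; "ft_torque": the same for the moment, N m; "grip_width": finger opening in m.
Only numpy, scipy, OpenCV 4.12 (cv2) and the standard library are available. Lean on these libraries where they do the work, as an engineer would, in place of code of your own. Each camera call takes 0.05 s, during which the arm holds its last target.

## Task

Three steel couplings lie mixed with small plastic vial caps in the slotted sieve basket. Hold the basket over the deep grey waste tub and shake it until all four caps have dropped through into the tub, keeping the couplings in the basket; then tip the three couplings out over its open front end into the shallow steel tray. Stand the empty basket upright on the free counter, clear of tub and tray, and leave the other things on the counter where they are.

Things in the scene. Friction and masses are not known exactly. Their poses are not given: they have to be found in the camera images.
- basket_grip (a point): Centre of the black handle bar of a steel sieve basket (0.32 kg empty), 110 mm above the basket's foot. z is up, y runs along the bar, -x points to the basket's OPEN front end (no wall). The bar is straight: 108 mm long (y), 16 mm thick (x), 24 mm high (z), carried across the basket by a strap 16 mm wide at each side.
- basket_floor (a point): Sieve basket, middle of its floor, on top of the bars, 95 mm below the handle point, 15 mm above the foot; same axes. Basket 140 long, 114 wide, walls 52 mm high, 3 mm sheet, stands on its walls. Inside x -75 (front) to +62 (rear wall), y -54 to +54. Floor: three bars 12 mm wide along x at y -30, 0, +30 with 18 mm gaps between and beside them, open below.
- basket_lip (a point): Sieve basket, middle of the open front lip, 75 mm in front (-x) of the handle point and 89 mm below it: the bars rise 6 mm over the front 32 mm. Polished: caps and couplings start to slide in the basket on slopes of about 17 to 23 degrees or when shaken harder than about 0.3 to 0.45 g.
- coupling1_mid (a point): One of three identical flanged steel couplings, round: flange 30 mm across and 14 mm high, neck 24 mm across, 30 mm tall overall, 60 g; starts standing in the basket. The point is the centre of the coupling, half-way up; z runs along its axis towards the neck.
- coupling2_mid (a point): One of three identical flanged steel couplings, round: flange 30 mm across and 14 mm high, neck 24 mm across, 30 mm tall overall, 60 g; starts standing in the basket. The point is the centre of the coupling, half-way up; z runs along its axis towards the neck.
- coupling3_mid (a point): One of three identical flanged steel couplings, round: flange 30 mm across and 14 mm high, neck 24 mm across, 30 mm tall overall, 60 g; starts standing in the basket. The point is the centre of the coupling, half-way up; z runs along its axis towards the neck.
- cap1_center (a point): One of four identical small grey plastic vial caps: disc 13 mm across, 6 mm thick, 10 g; starts lying flat on a floor bar of the basket. The point is the centre of the disc.
- cap2_center (a point): One of four identical small grey plastic vial caps: disc 13 mm across, 6 mm thick, 10 g; starts lying flat on a floor bar of the basket. The point is the centre of the disc.
- cap3_center (a point): One of four identical small grey plastic vial caps: disc 13 mm across, 6 mm thick, 10 g; starts lying flat on a floor bar of the basket. The point is the centre of the disc.
- cap4_center (a point): One of four identical small grey plastic vial caps: disc 13 mm across, 6 mm thick, 10 g; starts lying flat on a floor bar of the basket. The point is the centre of the disc.
- tub: Grey plastic waste tub, open-topped box, 200 mm (x) by 240 mm (y), 60 mm high, wall and floor 4 mm, fixed to the counter. Origin at the centre of its underside.
- tray: Shallow stainless-steel tray, open-topped, 200 mm (x) by 240 mm (y), 35 mm high, wall and floor 3 mm, fixed to the counter. Origin at the centre of its underside.
- rub: Bystander, to be left alone: clear hand-rub bottle, 60 mm across, 150 mm tall; origin at the centre of its underside.
- jar: Bystander, to be left alone: glass jar with steel lid, 72 mm across, 90 mm tall; origin at the centre of its underside.
- tape: Bystander, to be left alone: roll of paper tape lying flat, 80 mm across, 24 mm high; origin at the centre of its underside.
- vial: Bystander, to be left alone: glass vial, 26 mm across, 45 mm tall; origin at the centre of its underside.
- bowl: Bystander, to be left alone: steel bowl, 100 mm across the rim, 40 mm high; origin at the centre of its underside.

How it is judged:
On the way, in this order (a step that is already met when the one before it is completed fails the run):
1. all four caps lie in the waste tub while all three couplings are still in the basket (x of cap1_center in the frame of tub between -0.098 and 0.098 m and y of cap1_center in the frame of tub between -0.118 and 0.118 m and z of cap1_center in the frame of tub between 0 and 0.05 m and x of cap2_center in the frame of tub between -0.098 and 0.098 m and y of cap2_center in the frame of tub between -0.118 and 0.118 m and z of cap2_center in the frame of tub between 0 and 0.05 m and x of cap3_center in the frame of tub between -0.098 and 0.098 m and y of cap3_center in the frame of tub between -0.118 and 0.118 m and z of cap3_center in the frame of tub between 0 and 0.05 m and x of cap4_center in the frame of tub between -0.098 and 0.098 m and y of cap4_center in the frame of tub between -0.118 and 0.118 m and z of cap4_center in the frame of tub between 0 and 0.05 m and x of coupling1_mid in the frame of basket_grip between -0.078 and 0.078 m and y of coupling1_mid in the frame of basket_grip between -0.056 and 0.056 m and z of coupling1_mid in the frame of basket_grip between -0.105 and -0.045 m and x of coupling2_mid in the frame of basket_grip between -0.078 and 0.078 m and y of coupling2_mid in the frame of basket_grip between -0.056 and 0.056 m and z of coupling2_mid in the frame of basket_grip between -0.105 and -0.045 m and x of coupling3_mid in the frame of basket_grip between -0.078 and 0.078 m and y of coupling3_mid in the frame of basket_grip between -0.056 and 0.056 m and z of coupling3_mid in the frame of basket_grip between -0.105 and -0.045 m), for 0.2 s.
2. all three couplings are in the steel tray, and the caps still in the tub (x of coupling1_mid in the frame of tray between -0.098 and 0.098 m and y of coupling1_mid in the frame of tray between -0.118 and 0.118 m and z of coupling1_mid in the frame of tray between 0 and 0.055 m and x of coupling2_mid in the frame of tray between -0.098 and 0.098 m and y of coupling2_mid in the frame of tray between -0.118 and 0.118 m and z of coupling2_mid in the frame of tray between 0 and 0.055 m and x of coupling3_mid in the frame of tray between -0.098 and 0.098 m and y of coupling3_mid in the frame of tray between -0.118 and 0.118 m and z of coupling3_mid in the frame of tray between 0 and 0.055 m and x of cap1_center in the frame of tub between -0.098 and 0.098 m and y of cap1_center in the frame of tub between -0.118 and 0.118 m and z of cap1_center in the frame of tub between 0 and 0.05 m and x of cap2_center in the frame of tub between -0.098 and 0.098 m and y of cap2_center in the frame of tub between -0.118 and 0.118 m and z of cap2_center in the frame of tub between 0 and 0.05 m and x of cap3_center in the frame of tub between -0.098 and 0.098 m and y of cap3_center in the frame of tub between -0.118 and 0.118 m and z of cap3_center in the frame of tub between 0 and 0.05 m and x of cap4_center in the frame of tub between -0.098 and 0.098 m and y of cap4_center in the frame of tub between -0.118 and 0.118 m and z of cap4_center in the frame of tub between 0 and 0.05 m), for 0.2 s.
At the end, for the whole second after the job is handed in: All four caps lie inside the tub and all three couplings inside the tray; the basket stands upright (within 7 degrees) on the counter itself, its middle at least 140 mm from the centres of tub and tray; all at rest (all of step 2 and angle between basket_grip's own z axis and vertical below 0.12 rad and height (world z) of basket_grip between 0.102 and 0.118 m and horizontal distance between basket_grip and tub above 0.14 m and horizontal distance between basket_grip and tray above 0.14 m and linear speed of each of basket, coupling1, coupling2, coupling3, cap1, cap2, cap3, cap4 below 0.02 m/s); the robot touches nothing.
It fails at once if the rub is pushed more than 40 mm or tipped over (distance of rub from where it was at the start of the episode above 0.04 m or angle between rub's own z axis and vertical above 0.6 rad).
It fails at once if the jar is pushed more than 40 mm or tipped over (distance of jar from where it was at the start of the episode above 0.04 m or angle between jar's own z axis and vertical above 0.6 rad).
It fails at once if the tape is pushed more than 40 mm or tipped over (distance of tape from where it was at the start of the episode above 0.04 m or angle between tape's own z axis and vertical above 0.6 rad).
It fails at once if the vial is pushed more than 40 mm or tipped over (distance of vial from where it was at the start of the episode above 0.04 m or angle between vial's own z axis and vertical above 0.6 rad).
It fails at once if the bowl is pushed more than 40 mm or tipped over (distance of bowl from where it was at the start of the episode above 0.04 m or angle between bowl's own z axis and vertical above 0.6 rad).
It also fails if it takes over 59 s, if anything falls off the work surface, if the arm or the gripper's body presses on something with over 40 N, if the wrist force passes 120 N, or if a joint passes its speed limit or range.

## Working session

There is one attempt and no reset: what is moved stays moved. The work goes in short steps, Python scripts to look and compute and a tool call to move; the robot and the scene stay as the last step left them, time stands still between calls to the robot, and variables do not carry over. Pictures are saved under pics/ and viewed, and the job is handed in when it is done.

Besides the shell and the picture viewer there is one more tool, called by a JSON object that holds its "fn" and its "kwargs", one argument or row to a line. apply_moves: Moves the arm, as the interface text tells. Its arguments: {"type":"object","properties":{"plan":{"type":"array","items":{"type":"number"}},"grip":{"type":"number"}},"required":["plan"]}

```bash
ls; mkdir -p pics; cat > h.py <<'E'
import numpy as np, cv2
from workcell import sensors, optics, bot
def snap(name,fn):
    c=optics.camera(name); cv2.imwrite('pics/'+fn,c['pixels'][:,:,::-1]); return c
def ray(c,u,v):
    P=np.array(c['pose']); d=np.array([(u-c['cx'])/c['fx'],-(v-c['cy'])/c['fy'],-1.0])
    return P[:3,3],P[:3,:3]@d
def onz(c,u,v,z):
    o,d=ray(c,u,v); return o+d*(z-o[2])/d[2]
E
python3 - <<'E'
from h import *
for n in['scene','top','wrist']:
    c=snap(n,n+'0.png'); print({k:v for k,v in c.items() if k!='pixels'})
print(sensors.get_obs())
E
```

```text
pics
{'fx': 440.9676338472858, 'fy': 440.9676338472858, 'cx': 283.421454442282, 'cy': 215.17771126567794, 'pose': array([[ 0.86948891, -0.2902095 ,  0.39970925,  1.04223005],
       [ 0.4938653 ,  0.52595871, -0.69243376, -0.80295079],
       [-0.0092797 ,  0.799466  ,  0.60063966,  0.74901523],
       [ 0.        ,  0.        ,  0.        ,  1.        ]])}
{'fx': 411.84377320766447, 'fy': 411.84377320766447, 'cx': 283.7855347745591, 'cy': 211.38048529300562, 'pose': array([[-0.02364857,  0.98303376, -0.18189385,  0.41118565],
       [-0.99969653, -0.02199786,  0.01108754, -0.02898522],
       [ 0.00689815,  0.18210086,  0.98325566,  0.94128305],
       [ 0.        ,  0.        ,  0.        ,  1.        ]])}
{'fx': 296.677067256515, 'fy': 296.677067256515, 'cx': 278.32959529989296, 'cy': 207.88959156519405, 'tool_from_camera': array([[ 3.97391570e-04,  9.48469414e-01,  3.16868447e-01,
         8.04744980e-02],
       [ 9.99999652e-01, -1.44395192e-04, -8.21908940e-04,
         6.59923001e-04],
       [-7.33801211e-04,  3.16868663e-01, -9.48469141e-01,
        -1.42234681e-01],
       [ 0.00000000e+00,  0.00000000e+00,  0.00000000e+00,
         1.00000000e+00]])}
{'clock': 0.15, 'joint_pos': array([-1.13598603e+00,  2.41289631e-01,  4.04260594e-03,  1.33518487e+00,
       -1.66144922e-05,  1.57081374e+00]), 'joint_vel': array([-0.00089114, -0.00103386,  0.00441566,  0.00271376, -0.00208992,
       -0.00017732]), 'tau': array([-3.82148264e-04, -3.72634792e+01,  2.52638698e+01,  1.24067726e-02,
        1.99855901e-05,  1.74284054e-06]), 'eef_pos': array([ 0.21041693, -0.45305151,  0.23059603]), 'tool_rot': array([ 9.76461986e-01,  2.15688016e-01, -1.84512402e-04, -7.96742791e-04]), 'ft_force': array([ 1.05072059,  1.09720197, -0.05139808]), 'ft_torque': array([ 0.01085036, -0.03570261,  0.01127651]), 'grip_width': 0.08517651669040155}
```

View pics/scene0.png

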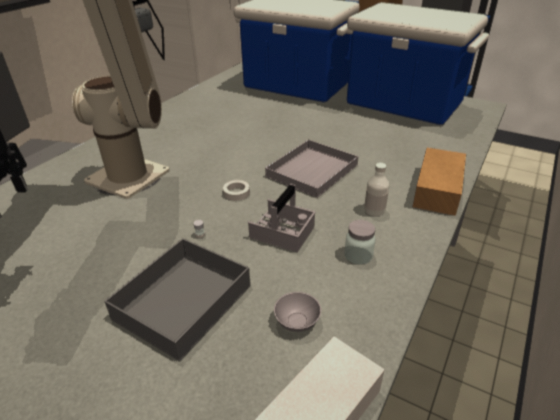

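View pics/top0.png

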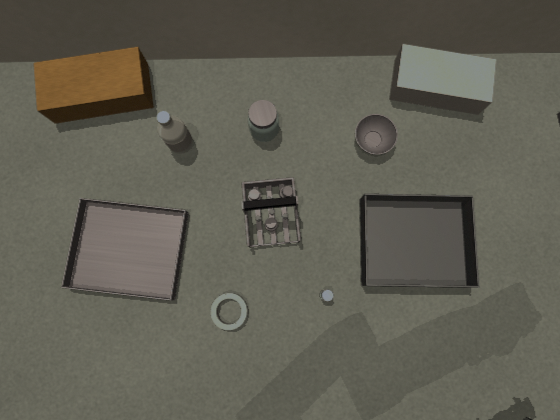

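```bash
python3 - <<'E'
import cv2
a=cv2.imread('pics/top0.png')[165:260,225:320]; a=cv2.resize(a,None,fx=6,fy=6,interpolation=cv2.INTER_CUBIC); cv2.imwrite('pics/z1.png',cv2.convertScaleAbs(a,alpha=1.6))
a=cv2.imread('pics/scene0.png')[175:260,235:330]; a=cv2.resize(a,None,fx=6,fy=6,interpolation=cv2.INTER_CUBIC); cv2.imwrite('pics/z2.png',cv2.convertScaleAbs(a,alpha=1.3))
E
```

```text
(no output)
```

View pics/z1.png

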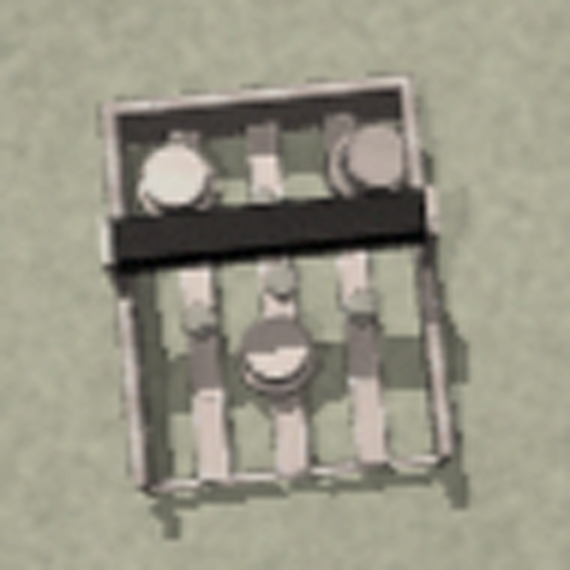

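View pics/z2.png

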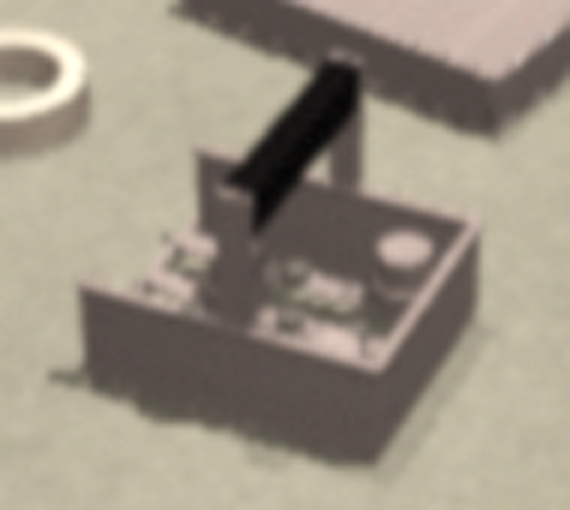

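```bash
python3 - <<'E'
from h import *
c=optics.camera('top'); im=c['pixels']
hsv=cv2.cvtColor(im,cv2.COLOR_RGB2HSV)
m=np.zeros(im.shape[:2],np.uint8); m[190:215,238:302]=(im.max(2)[190:215,238:302]<38)*255
n,l,s,_=cv2.connectedComponentsWithStats(m); print(s[1:])
k=1+s[1:,4].argmax(); p=np.argwhere(l==k)[:,::-1].astype(np.float32)
r=cv2.minAreaRect(p); print(r)
P=np.array([onz(c,u,v,0.120)[:2] for u,v in p]); print('bar c',P.mean(0), cv2.minAreaRect((P*1000).astype(np.float32)))
for nm,pts,z in [('tub',[(362,196),(473,196),(477,286),(361,286)],.06),('tray',[(82,201),(187,208),(175,299),(65,289)],.035),
 ('jar',[(263,107)],.09),('rub',[(165,117)],.15),('bowl',[(376,132)],.04),('tape',[(229,311)],.024),('vial',[(328,295)],.045),('lip',[(250,247),(299,241)],.021),('rearcorners',[(243,182),(293,178)],.067)]:
    Q=np.array([onz(c,u,v,z)[:2] for u,v in pts]); print(nm,Q.mean(0).round(3),Q.round(3).tolist())
E
```

```text
[[243 196  54  18 482]]
((268.9671630859375, 203.10321044921875), (12.126228332519531, 53.13457107543945), 81.08507537841797)
bar c [ 0.58076417 -0.00884785] ((580.9517822265625, -8.594539642333984), (25.173377990722656, 107.95108032226562), 7.80230188369751)
tub [ 0.505 -0.327] [[0.605, -0.211], [0.599, -0.456], [0.405, -0.443], [0.411, -0.198]]
tray [0.504 0.306] [[0.613, 0.412], [0.591, 0.177], [0.393, 0.199], [0.419, 0.436]]
jar [0.804 0.002] [[0.804, 0.002]]
rub [0.758 0.199] [[0.758, 0.199]]
bowl [ 0.76  -0.257] [[0.76, -0.257]]
tape [0.364 0.085] [[0.364, 0.085]]
vial [ 0.393 -0.129] [[0.393, -0.129]]
lip [ 0.508 -0.017] [[0.502, 0.038], [0.513, -0.072]]
rearcorners [ 0.644 -0.006] [[0.64, 0.049], [0.647, -0.061]]
```

```bash
python3 - <<'E'
from h import *
c=optics.camera('top'); im=c['pixels'].max(2).astype(float)
# far edge of bar, and near edge per column: half-level crossing
E=[];N=[]
for u in range(250,292):
    col=im[190:216,u]; 
    b=np.where(col<36)[0]
    E.append((u,190+b[0]-0.5));N.append((u,190+b[-1]+.5))
for nm,A,z in(('far',E,.122),('near',N,.098)):
    A=np.array(A); W=np.array([onz(c,u,v,z)[:2] for u,v in A]); f=np.polyfit(W[:,1],W[:,0],1); print(nm,f,np.degrees(np.arctan(-f[0])), 'x at y=-.009',np.polyval(f,-.009))
s=optics.camera('scene')
# scene bar centroid
a=s['pixels'].max(2); m=np.zeros(a.shape,np.uint8); m[180:216,268:300]=(a[180:216,268:300]<45)*255
n,l,st,ce=cv2.connectedComponentsWithStats(m); k=1+st[1:,4].argmax(); print(st[k],ce[k],onz(s,*ce[k],.110))
cv2.imwrite('pics/m.png',np.hstack([cv2.resize(m[170:225,260:310],None,fx=6,fy=6),cv2.resize(a[170:225,260:310],None,fx=6,fy=6)]))
print(sensors.get_obs()['clock'])
E
```

```text
far [-0.07221649  0.58938752] 4.130529669940845 x at y=-.009 0.5900374657134307
near [-0.08463957  0.57525592] 4.83795919886084 x at y=-.009 0.5760176767136262
[273 185  22  29 237] [284.21097046 197.92405063] [ 0.58263631 -0.00173801  0.11      ]
0.3
```

View pics/m.png

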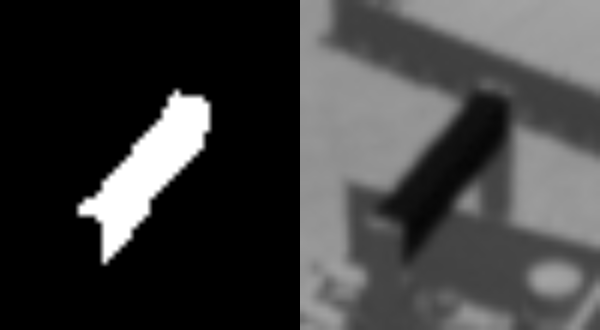

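```bash
cat >> h.py <<'E'
from scipy.spatial.transform import Rotation as R
def target_rot(yaw,tilt=0,roll=0):
    # basket yaw, tilt>0: front (-x) down
    B=R.from_euler('z',yaw)*R.from_euler('y',-tilt)*R.from_euler('x',roll)
    T=np.array([[0,1,0],[1,0,0],[0,0,-1.]]) # tool x=basket y, tool y=basket x, z down
    return B*R.from_matrix(T)
def rel(pos,rot,o=None):
    o=o or sensors.get_obs(); C=R.from_quat(o['tool_rot'])
    t=C.inv().apply(np.array(pos)-o['eef_pos']); a=(C.inv()*rot).as_rotvec()
    return np.r_[t,a].round(4).tolist()
def st():
    o=sensors.get_obs(); C=R.from_quat(o['tool_rot']); B=C*R.from_matrix(np.array([[0,1,0],[1,0,0],[0,0,-1.]]).T)
    print('t',round(o['clock'],2),'pos',o['eef_pos'].round(4),'basket zyx',B.as_euler('ZYX').round(3),'q',o['joint_pos'].round(2),'F',o['ft_force'].round(1),'w',round(o['grip_width'],4))
    return o
E
python3 - <<'E'
from h import *
st(); print(rel([.583,-.007,.19],target_rot(.08)))
E
```

```text
t 0.3 pos [ 0.2105 -0.4533  0.231 ] basket zyx [-1.136e+00  1.000e-03 -0.000e+00] q [-1.14  0.24  0.    1.34 -0.    1.57] F [ 0.4 -0.4  0.7] w 0.0856
[0.5258, -0.2478, 0.0412, -0.0007, -0.0004, -1.216]
```

{"fn": "apply_moves", "kwargs": {
  "plan": [0.526, -0.248, 0.041, 0, 0, -1.216, 0.526, -0.248, 0.041, 0, 0, -1.216, 0.526, -0.248, 0.041, 0, 0, -1.216, 0.526, -0.248, 0.041, 0, 0, -1.216, 0.526, -0.248, 0.041, 0, 0, -1.216, 0.526, -0.248, 0.041, 0, 0, -1.216, 0.526, -0.248, 0.041, 0, 0, -1.216, 0.526, -0.248, 0.041, 0, 0, -1.216, 0.526, -0.248, 0.041, 0, 0, -1.216, 0.526, -0.248, 0.041, 0, 0, -1.216, 0.526, -0.248, 0.041, 0, 0, -1.216, 0.526, -0.248, 0.041, 0, 0, -1.216],
  "grip": 0.085
}}

```text
clock: 1.3
eef_pos: [0.5312, -0.0686, 0.1961]
tool_rot: [0.678, 0.735, 0.0, 0.0]
ft_force: [0.2, -0.3, 0.4]
grip_width: 0.0851
```

```bash
python3 - <<'E'
from h import *
st(); print(rel([.583,-.007,.16],target_rot(.08)))
E
```

```text
t 1.3 pos [ 0.5312 -0.0686  0.1961] basket zyx [ 0.081 -0.    -0.   ] q [-0.13  0.33  0.03  1.27 -0.    1.36] F [ 0.2 -0.3  0.4] w 0.0851
[0.0573, 0.0566, 0.0361, 0.0003, 0.0002, 0.0005]
```

{"fn": "apply_moves", "kwargs": {
  "plan": [0.057, 0.057, 0.026, 0, 0, 0, 0.057, 0.057, 0.026, 0, 0, 0, 0.057, 0.057, 0.026, 0, 0, 0, 0.057, 0.057, 0.026, 0, 0, 0]
}}

```text
clock: 1.63
eef_pos: [0.5824, -0.0071, 0.168]
tool_rot: [0.677, 0.736, -0.001, -0.001]
ft_force: [-0.8, -0.3, 0.2]
grip_width: 0.0846
```

```bash
python3 - <<'E'
from h import *
o=st(); c=optics.camera('wrist'); cv2.imwrite('pics/w1.png',c['pixels'][:,:,::-1])
T=np.eye(4);T[:3,:3]=R.from_quat(o['tool_rot']).as_matrix();T[:3,3]=o['eef_pos']
c['pose']=T@c['tool_from_camera']
im=c['pixels'].max(2)
for p in [(-.054+0,0)]: pass
np.save('pics/w1pose.npy',c['pose'])
E
```

```text
t 1.63 pos [ 0.5824 -0.0071  0.168 ] basket zyx [0.084 0.003 0.   ] q [-0.01  0.44  0.12  1.26 -0.    1.47] F [-0.8 -0.3  0.2] w 0.0846
```

View pics/w1.png

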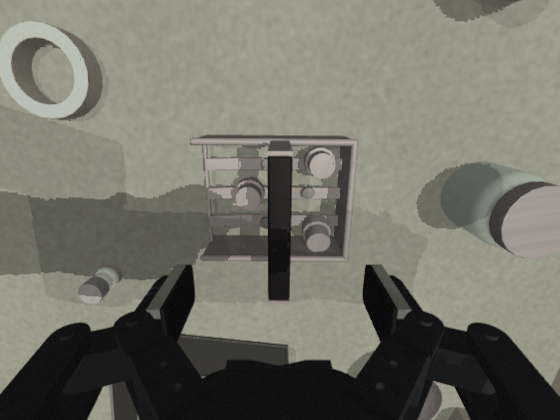

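```bash
python3 - <<'E'
from h import *
c=dict(pose=np.load('pics/w1pose.npy'),fx=296.677,fy=296.677,cx=278.33,cy=207.89)
im=cv2.imread('pics/w1.png').max(2)
for v in (165,200,240,280,295):
    r=np.where(im[v,255:305]<45)[0]+255; print(v,r[0],r[-1],onz(c,r[0]-.5,v,.122)[:2].round(4),onz(c,r[-1]+.5,v,.122)[:2].round(4))
for v in (140,146,154,297,300): print(v,im[v-0,276:284].mean(),onz(c,280,v,.122).round(4))
E
```

```text
165 268 290 [0.5709 0.0383] [0.5856 0.0396]
200 268 290 [0.5726 0.0151] [0.5878 0.0164]
240 268 290 [ 0.5747 -0.0139] [ 0.5907 -0.0125]
280 269 288 [ 0.5778 -0.0456] [ 0.5923 -0.0443]
295 269 288 [ 0.5787 -0.0583] [ 0.5935 -0.0571]
140 125.375 [0.5775 0.0546 0.122 ]
146 78.25 [0.5779 0.0509 0.122 ]
154 177.875 [0.5783 0.046  0.122 ]
297 24.875 [ 0.5874 -0.0593  0.122 ]
300 82.75 [ 0.5876 -0.0619  0.122 ]
```

{"fn": "apply_moves", "kwargs": {
  "plan": [0, 0, 0.035, 0, 0, 0, 0, 0, 0.06, 0, 0, 0, 0, 0, 0.077, 0, 0, 0, 0, 0, 0.077, 0, 0, 0, 0, 0, 0.077, 0, 0, 0]
}}

```text
clock: 2.1
eef_pos: [0.5813, -0.0106, 0.0934]
tool_rot: [0.679, 0.734, -0.001, -0.0]
ft_force: [0.2, 0.1, 0.1]
grip_width: 0.085
```

{"fn": "apply_moves", "kwargs": {
  "plan": [0, 0, 0, 0, 0, 0, 0, 0, 0, 0, 0, 0, 0, 0, 0, 0, 0, 0, 0, 0, 0, 0, 0, 0, 0, 0, 0, 0, 0, 0, 0, 0, 0, 0, 0, 0, 0, 0, 0, 0, 0, 0, 0, 0, 0, 0, 0, 0],
  "grip": 0.0
}}

```text
clock: 2.77
eef_pos: [0.5831, -0.0091, 0.0939]
tool_rot: [0.678, 0.735, 0.001, 0.001]
ft_force: [0.7, -0.5, 3.5]
grip_width: 0.0152
```

```bash
python3 - <<'E'
from h import *
st(); print(rel([.505,-.327,.191],target_rot(.04,-.1)))
E
```

```text
t 2.77 pos [ 0.5831 -0.0091  0.0939] basket zyx [ 0.08  -0.002 -0.   ] q [-0.02  0.49  0.    1.08 -0.    1.48] F [ 0.7 -0.5  3.5] w 0.0152
[-0.3106, -0.1032, -0.0972, 0.1017, 0.0022, 0.0401]
```

{"fn": "apply_moves", "kwargs": {
  "plan": [0, 0, -0.004, 0, 0, 0, 0, 0, -0.012, 0, 0, 0, 0, 0, -0.024, 0, 0, 0, 0, 0, -0.038, 0, 0, 0, 0, 0, -0.052, 0, 0, 0, 0, 0, -0.066, 0, 0, 0, 0, 0, -0.08, 0, 0, 0, 0, 0, -0.09, 0, 0, 0, 0, 0, -0.096, 0, 0, 0, 0, 0, -0.098, 0, 0, 0]
}}

```text
clock: 3.6
eef_pos: [0.5826, -0.0092, 0.1919]
tool_rot: [0.678, 0.735, 0.0, 0.0]
ft_force: [-0.1, -0.3, -5.7]
grip_width: 0.0154
```

```bash
python3 - <<'E'
from h import *
st(); snap('scene','s2.png'); c=snap('top','t2.png')
print(rel([.505,-.327,.191],target_rot(.04)))
E
```

```text
t 3.6 pos [ 0.5826 -0.0092  0.1919] basket zyx [ 0.08  -0.001 -0.   ] q [-0.02  0.42  0.16  1.31  0.    1.48] F [-0.1 -0.3 -5.7] w 0.0154
[-0.3107, -0.1024, -0.0001, -0.0006, -0.0001, 0.04]
```

View pics/s2.png

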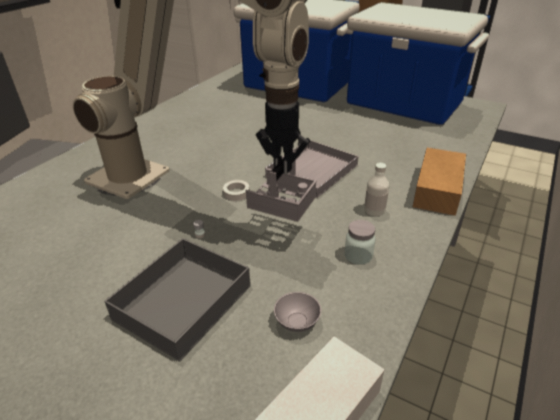

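View pics/t2.png

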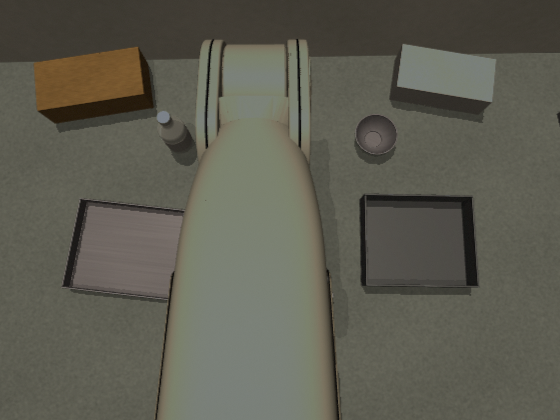

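{"fn": "apply_moves", "kwargs": {
  "plan": [-0.003, -0.001, 0, 0, 0, 0, -0.011, -0.003, 0, 0, 0, 0, -0.023, -0.008, 0, 0, 0, 0, -0.039, -0.013, 0, 0, 0, 0, -0.059, -0.019, 0, 0, 0, 0, -0.081, -0.026, 0, 0, 0, 0, -0.105, -0.034, 0, 0, 0, 0, -0.13, -0.043, 0, 0, 0, 0, -0.155, -0.051, 0, 0, 0, 0, -0.181, -0.059, 0, 0, 0, 0, -0.206, -0.068, 0, 0, 0, 0, -0.23, -0.076, 0, 0, 0, 0]
}}

```text
clock: 4.7
eef_pos: [0.5233, -0.247, 0.1907]
tool_rot: [0.679, 0.734, -0.001, -0.0]
ft_force: [0.7, 0.7, -5.1]
grip_width: 0.0152
```

{"fn": "apply_moves", "kwargs": {
  "plan": [-0.022, -0.007, 0, 0, 0, 0.005, -0.041, -0.013, 0, 0, 0, 0.01, -0.058, -0.019, 0, 0, 0, 0.02, -0.07, -0.023, 0, 0, 0, 0.03, -0.078, -0.025, 0, 0, 0, 0.036, -0.081, -0.026, 0, 0, 0, 0.04]
}}

```text
clock: 5.2
eef_pos: [0.5047, -0.3289, 0.1908]
tool_rot: [0.694, 0.72, -0.0, -0.0]
ft_force: [0.7, 0.0, -4.7]
grip_width: 0.0152
```

```bash
python3 - <<'E'
from h import *
st(); snap('scene','s3.png'); snap('wrist','w3.png')
print(rel([.505,-.327,.150],target_rot(.04,-.1)))
E
```

```text
t 5.2 pos [ 0.5047 -0.3289  0.1908] basket zyx [0.038 0.001 0.   ] q [-0.58  0.46  0.22  1.33 -0.    0.96] F [ 0.7  0.  -4.7] w 0.0152
[0.0005, -0.0003, 0.0409, 0.0997, -0.0007, -0.0007]
```

View pics/s3.png

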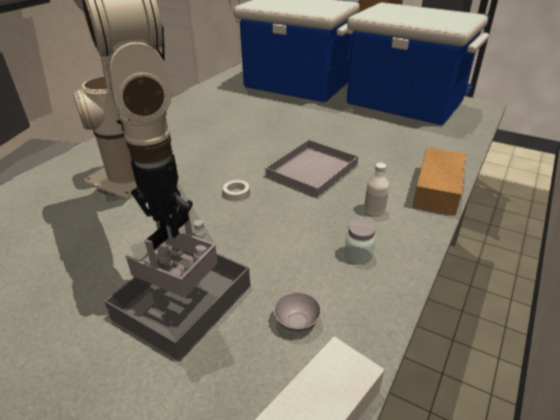

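View pics/w3.png

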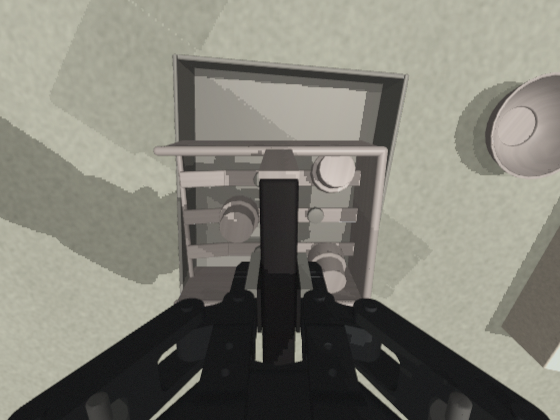

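{"fn": "apply_moves", "kwargs": {
  "plan": [0, 0.003, 0.006, 0.02, 0, 0, 0, 0.006, 0.015, 0.04, 0, 0, 0, 0.009, 0.026, 0.06, 0, 0, 0, 0.012, 0.036, 0.08, 0, 0, 0, 0.012, 0.042, 0.1, 0, 0, 0, 0.012, 0.045, 0.1, 0, 0]
}}

```text
clock: 5.8
eef_pos: [0.5178, -0.3254, 0.1431]
tool_rot: [0.691, 0.721, -0.037, -0.037]
ft_force: [0.0, -0.1, -6.0]
grip_width: 0.0149
```

{"fn": "apply_moves", "kwargs": {
  "plan": [0.018, 0, 0, 0, 0, 0, 0, 0, 0, 0, 0, 0, -0.018, 0, 0, 0, 0, 0, 0, 0, 0, 0, 0, 0, 0.018, 0, 0, 0, 0, 0, 0, 0, 0, 0, 0, 0, -0.018, 0, 0, 0, 0, 0, 0, 0, 0, 0, 0, 0, 0.018, 0, 0, 0, 0, 0, 0, 0, 0, 0, 0, 0, -0.018, 0, 0, 0, 0, 0, 0, 0, 0, 0, 0, 0]
}}

```text
clock: 6.8
eef_pos: [0.5178, -0.3327, 0.1458]
tool_rot: [0.694, 0.718, -0.038, -0.032]
ft_force: [1.0, -1.0, -4.6]
grip_width: 0.0149
```

```bash
python3 - <<'E'
from h import *
st(); snap('scene','s4.png'); snap('wrist','w4.png')
a=cv2.imread('pics/s4.png')[200:350,90:270]; cv2.imwrite('pics/s4z.png',cv2.resize(a,None,fx=4,fy=4,interpolation=cv2.INTER_CUBIC))
E
```

```text
t 6.8 pos [ 0.5178 -0.3327  0.1458] basket zyx [ 0.034  0.099 -0.006] q [-0.54  0.58  0.29  1.36 -0.06  1.  ] F [ 1.  -1.  -4.6] w 0.0149
```

View pics/w4.png

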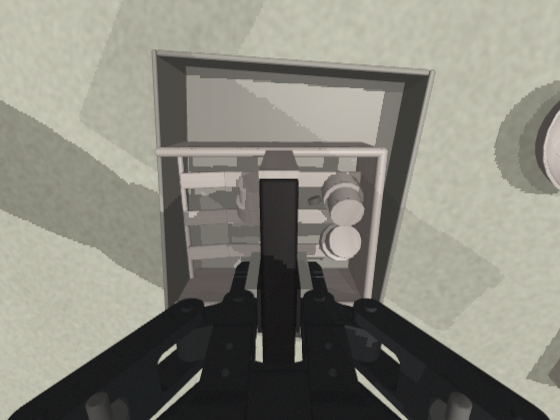

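View pics/s4z.png

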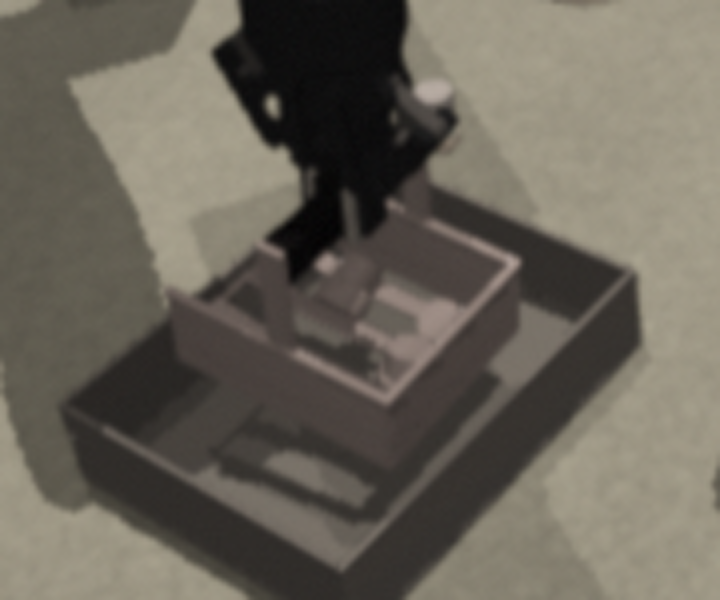

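```bash
python3 - <<'E'
import cv2
a=cv2.imread('pics/w4.png')[135:305,150:400]; cv2.imwrite('pics/w4z.png',cv2.convertScaleAbs(cv2.resize(a,None,fx=3.2,fy=3.2,interpolation=cv2.INTER_CUBIC),alpha=1.5))
E
```

```text
(no output)
```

View pics/w4z.png

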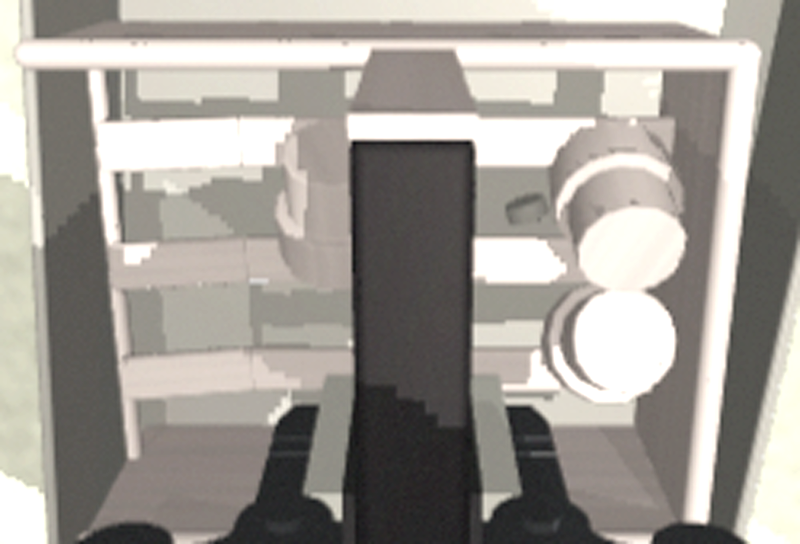

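{"fn": "apply_moves", "kwargs": {
  "plan": [0.018, 0, 0, 0, 0, 0, 0, 0, 0, 0, 0, 0, -0.018, 0, 0, 0, 0, 0, 0, 0, 0, 0, 0, 0, 0.018, 0, 0, 0, 0, 0, 0, 0, 0, 0, 0, 0, -0.018, 0, 0, 0, 0, 0, 0, 0, 0, 0, 0, 0, 0.018, 0, 0, 0, 0, 0, 0, 0, 0, 0, 0, 0, 0, 0, 0, 0, 0, 0, 0, 0, 0, 0, 0, 0]
}}

```text
clock: 7.9
eef_pos: [0.5178, -0.3272, 0.1462]
tool_rot: [0.692, 0.72, -0.036, -0.034]
ft_force: [0.3, 0.0, -4.9]
grip_width: 0.0153
```

```bash
python3 - <<'E'
from h import *
st(); snap('scene','s5.png'); snap('wrist','w5.png'); snap('top','t5.png')
a=cv2.imread('pics/w5.png')[135:305,150:400]; a=cv2.convertScaleAbs(cv2.resize(a,None,fx=3.2,fy=3.2,interpolation=cv2.INTER_CUBIC),alpha=1.5)
cv2.imwrite('pics/w5z.png',a)
a=cv2.imread('pics/s5.png')[220:340,100:260]; cv2.imwrite('pics/s5z.png',cv2.convertScaleAbs(cv2.resize(a,None,fx=5,fy=5,interpolation=cv2.INTER_CUBIC),alpha=1.5))
E
```

```text
t 7.9 pos [ 0.5178 -0.3272  0.1462] basket zyx [ 0.039  0.099 -0.   ] q [-0.54  0.58  0.28  1.36 -0.05  1.  ] F [ 0.3  0.  -4.9] w 0.0153
```

View pics/w5z.png

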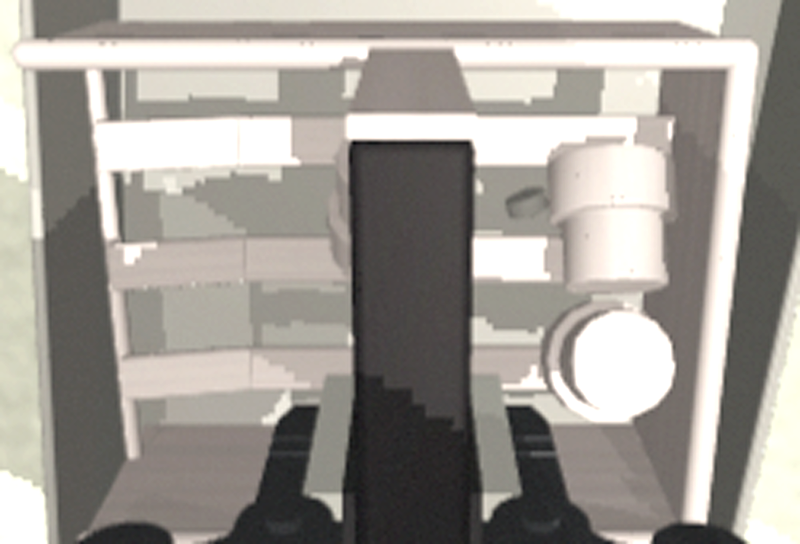

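View pics/s5z.png

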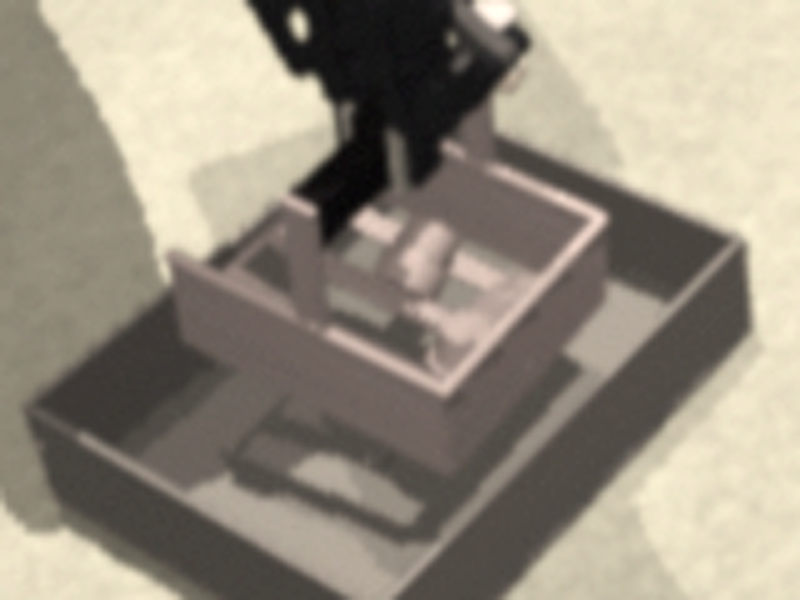

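View pics/t5.png

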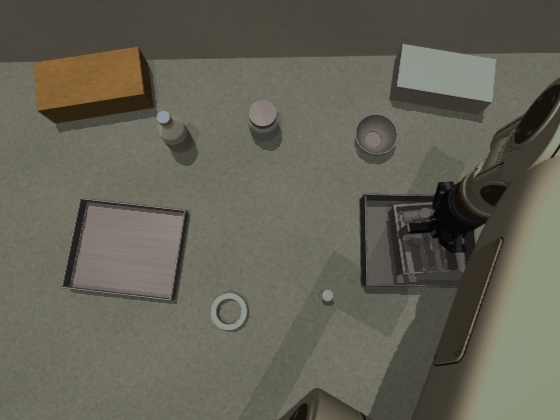

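{"fn": "apply_moves", "kwargs": {
  "plan": [0.018, 0, 0, 0, 0, 0, 0, 0, 0, 0, 0, 0, -0.018, 0, 0, 0, 0, 0, 0, 0, 0, 0, 0, 0, 0.018, 0, 0, 0, 0, 0, 0, 0, 0, 0, 0, 0, -0.018, 0, 0, 0, 0, 0, 0, 0, 0, 0, 0, 0, 0.018, 0, 0, 0, 0, 0, 0, 0, 0, 0, 0, 0, 0, 0, 0, 0, 0, 0, 0, 0, 0, 0, 0, 0]
}}

```text
clock: 9.05
eef_pos: [0.5178, -0.327, 0.1462]
tool_rot: [0.692, 0.72, -0.036, -0.034]
ft_force: [-0.1, 0.3, -4.8]
grip_width: 0.0153
```

{"fn": "apply_moves", "kwargs": {
  "plan": [0, 0, -0.004, 0, 0, 0, 0, 0, -0.012, 0, 0, 0, 0, 0, -0.024, 0, 0, 0, 0, 0, -0.038, 0, 0, 0, 0, 0, -0.056, 0, 0, 0, 0, 0, -0.076, 0, 0, 0, 0, 0, -0.096, 0, 0, 0, 0, 0, -0.114, 0, 0, 0, 0, 0, -0.13, 0, 0, 0, 0, 0, -0.142, 0, 0, 0, 0, 0, -0.15, 0, 0, 0, 0, 0, -0.152, 0, 0, 0]
}}

```text
clock: 10.05
eef_pos: [0.5336, -0.3263, 0.3004]
tool_rot: [0.692, 0.72, -0.035, -0.032]
ft_force: [-0.5, 0.2, -4.6]
grip_width: 0.0154
```

```bash
python3 - <<'E'
from h import *
st(); snap('scene','s6.png'); snap('wrist','w6.png'); snap('top','t6.png')
a=cv2.imread('pics/w6.png')[50:340,130:430]; a=cv2.convertScaleAbs(cv2.resize(a,None,fx=2,fy=2,interpolation=cv2.INTER_CUBIC),alpha=1.5)
cv2.imwrite('pics/w6z.png',a)
a=cv2.imread('pics/s6.png')[180:355,90:260]; cv2.imwrite('pics/s6z.png',cv2.convertScaleAbs(cv2.resize(a,None,fx=3.4,fy=3.4,interpolation=cv2.INTER_CUBIC),alpha=1.5))
a=cv2.imread('pics/t6.png')[160:310,340:500]; cv2.imwrite('pics/t6z.png',cv2.convertScaleAbs(cv2.resize(a,None,fx=4,fy=4,interpolation=cv2.INTER_CUBIC),alpha=1.8))
E
```

```text
t 10.05 pos [ 0.5336 -0.3263  0.3004] basket zyx [ 0.04   0.096 -0.002] q [-0.52  0.58  0.68  1.76 -0.05  1.01] F [-0.5  0.2 -4.6] w 0.0154
```

View pics/w6z.png

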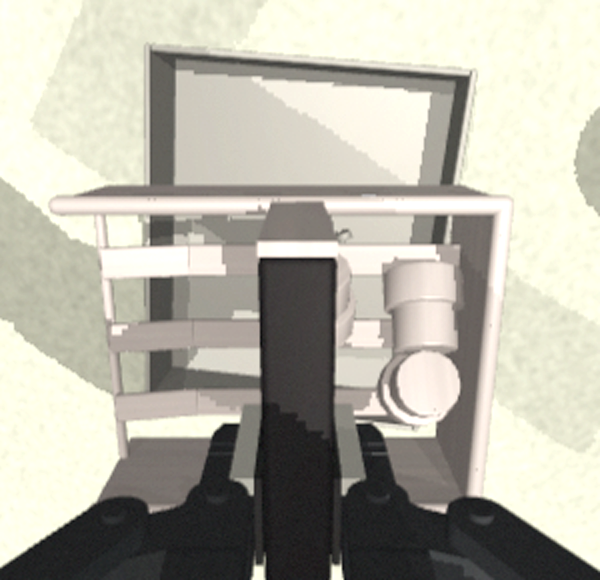

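View pics/s6z.png

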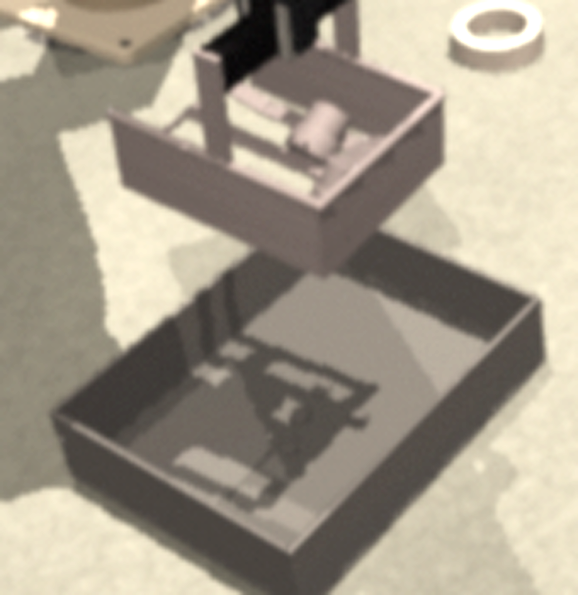

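View pics/t6z.png

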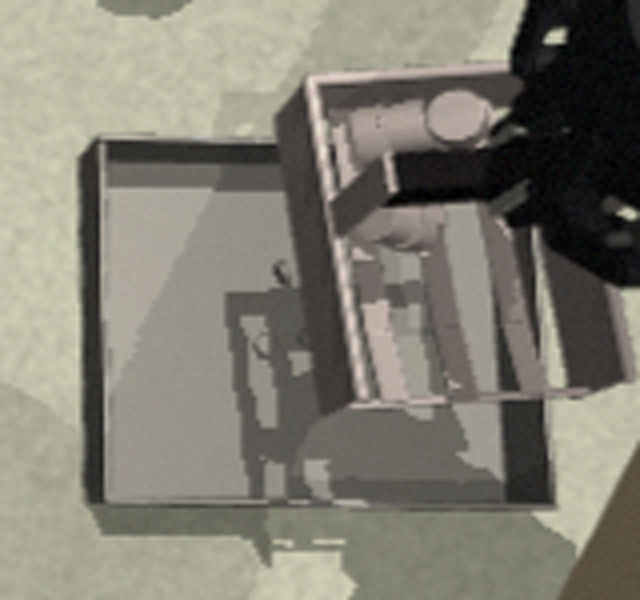

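```bash
python3 - <<'E'
import cv2
a=cv2.imread('pics/w6.png')[140:270,180:390]; cv2.imwrite('pics/a.png',cv2.convertScaleAbs(cv2.resize(a,None,fx=3.8,fy=3.8,interpolation=cv2.INTER_LANCZOS4),alpha=1.1))
a=cv2.imread('pics/s6.png')[270:345,120:240]; cv2.imwrite('pics/b.png',cv2.convertScaleAbs(cv2.resize(a,None,fx=6.5,fy=6.5,interpolation=cv2.INTER_LANCZOS4),alpha=2))
a=cv2.imread('pics/t6.png')[195:290,360:480]; cv2.imwrite('pics/c.png',cv2.convertScaleAbs(cv2.resize(a,None,fx=6,fy=6,interpolation=cv2.INTER_LANCZOS4),alpha=2.))
E
```

```text
(no output)
```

View pics/a.png

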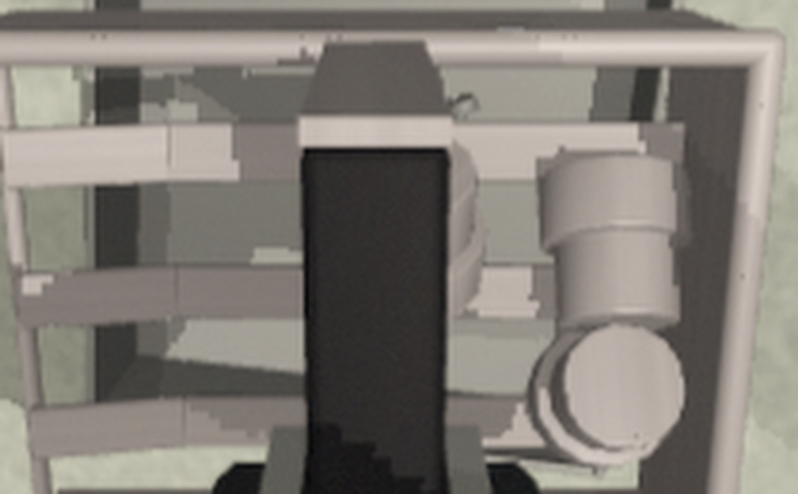

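View pics/b.png

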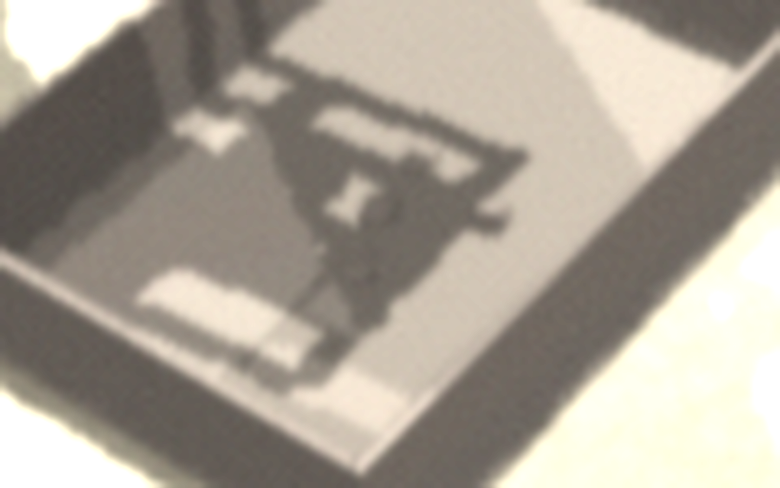

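View pics/c.png

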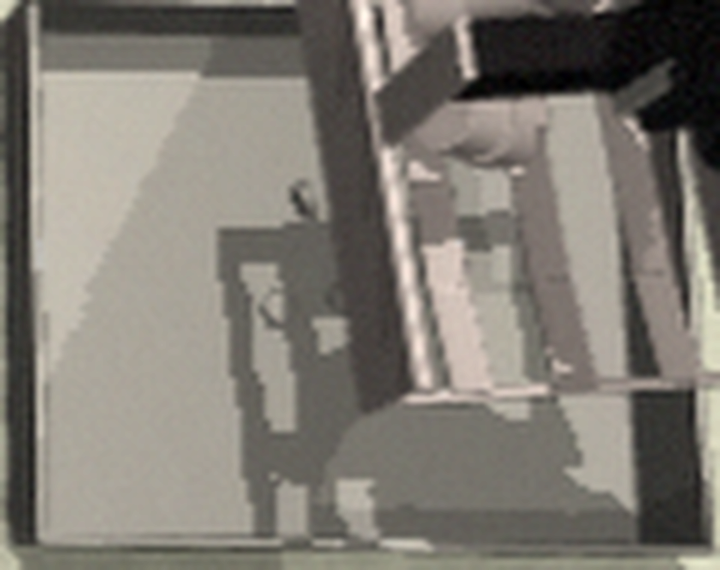

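```bash
python3 - <<'E'
import cv2
a=cv2.imread('pics/s6.png')[195:250,130:225]; cv2.imwrite('pics/d.png',cv2.convertScaleAbs(cv2.resize(a,None,fx=8,fy=8,interpolation=cv2.INTER_LANCZOS4),alpha=1.6))
a=cv2.imread('pics/w6.png')[215:275,300:390]; cv2.imwrite('pics/e.png',cv2.convertScaleAbs(cv2.resize(a,None,fx=8,fy=8,interpolation=cv2.INTER_LANCZOS4),alpha=1.3))
E
```

```text
(no output)
```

View pics/d.png

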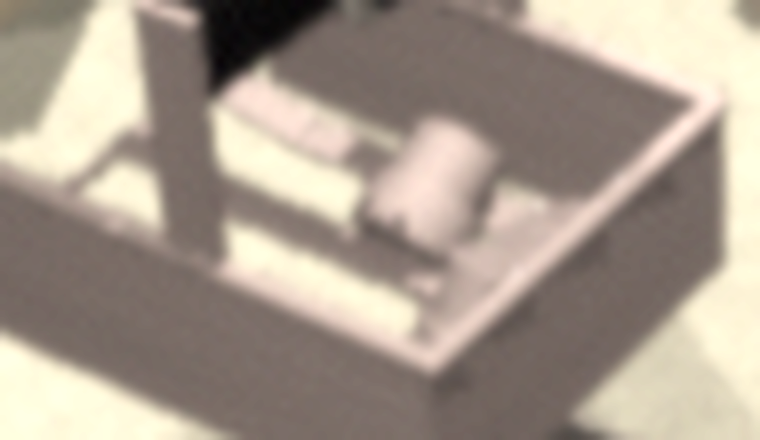

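View pics/e.png

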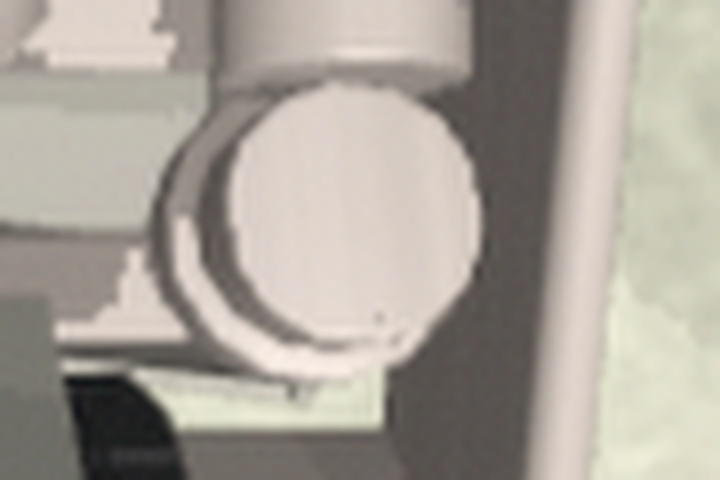

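```bash
python3 - <<'E'
from h import *
s=snap('scene','s7.png');t=snap('top','t7.png')
a=cv2.imread('pics/s7.png')[270:345,120:240]; a=cv2.resize(a,None,fx=6.5,fy=6.5,interpolation=cv2.INTER_CUBIC)
g=cv2.cvtColor(a,cv2.COLOR_BGR2GRAY); g=cv2.createCLAHE(4,(6,6)).apply(g); cv2.imwrite('pics/b2.png',g)
# world of candidates
for u,v in [(490,220),(415,160),(380,205),(360,265)]:
    print('s',onz(s,120+u/6.5,270+v/6.5,.007).round(3))
for u,v in [(302,195),(272,305),(335,295)]:
    print('t',onz(t,360+u/6,195+v/6,.007).round(3))
E
```

```text
s [ 0.539 -0.326  0.007]
s [ 0.499 -0.317  0.007]
s [ 0.502 -0.339  0.007]
s [ 0.514 -0.363  0.007]
t [ 0.54  -0.329  0.007]
t [ 0.498 -0.314  0.007]
t [ 0.501 -0.339  0.007]
```

View pics/b2.png

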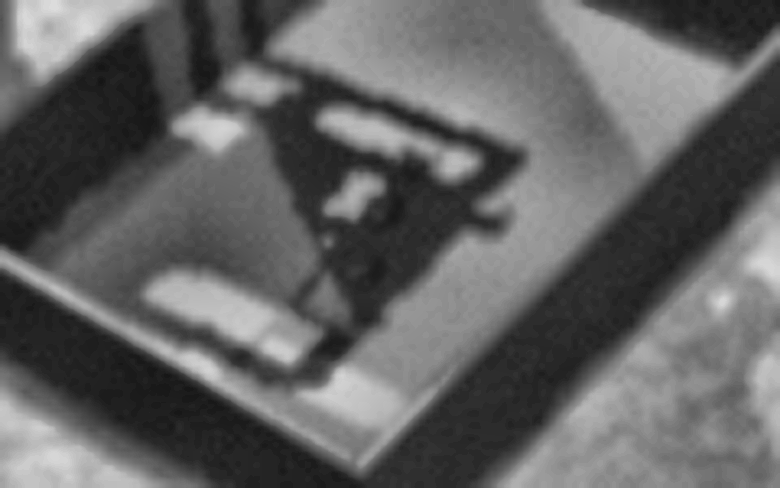

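{"fn": "apply_moves", "kwargs": {
  "plan": [0.002, 0, 0, 0, 0, 0, 0.008, 0, 0, 0, 0, 0, 0.018, 0, 0, 0, 0, 0, 0.031, 0, 0, 0, 0, 0, 0.047, 0, 0, 0, 0, 0, 0.066, 0, 0, 0, 0, 0, 0.087, 0, 0, 0, 0, 0, 0.111, 0, 0, 0, 0, 0, 0.137, 0, 0, 0, 0, 0, 0.164, 0, 0, 0, 0, 0, 0.193, 0, 0, 0, 0, 0, 0.222, 0, 0, 0, 0, 0]
}}

```text
clock: 11.3
eef_pos: [0.5231, -0.1023, 0.2975]
tool_rot: [0.692, 0.72, -0.036, -0.035]
ft_force: [0.2, 0.7, -3.6]
grip_width: 0.015
```

{"fn": "apply_moves", "kwargs": {
  "plan": [0.031, 0, 0, 0, 0, 0, 0.062, 0, 0, 0, 0, 0, 0.094, 0, 0, 0, 0, 0, 0.126, 0, 0, 0, 0, 0, 0.157, 0, 0, 0, 0, 0, 0.188, 0, 0, 0, 0, 0, 0.217, 0, 0, 0, 0, 0, 0.246, 0, 0, 0, 0, 0, 0.273, 0, 0, 0, 0, 0, 0.299, 0, 0, 0, 0, 0, 0.323, 0, 0, 0, 0, 0, 0.344, 0, 0, 0, 0, 0]
}}

```text
clock: 12.3
eef_pos: [0.5088, 0.2416, 0.2975]
tool_rot: [0.691, 0.721, -0.036, -0.035]
ft_force: [1.0, 0.3, -4.4]
grip_width: 0.0145
```

{"fn": "apply_moves", "kwargs": {
  "plan": [0.019, 0, 0, 0, 0, 0, 0.035, 0, 0, 0, 0, 0, 0.048, 0, 0, 0, 0, 0, 0.058, 0, 0, 0, 0, 0, 0.064, 0, 0, 0, 0, 0, 0.066, 0, 0, 0, 0, 0]
}}

```text
clock: 12.8
eef_pos: [0.5074, 0.306, 0.2972]
tool_rot: [0.692, 0.72, -0.036, -0.035]
ft_force: [-1.2, -0.3, -5.2]
grip_width: 0.0153
```

```bash
python3 - <<'E'
from h import *
st(); snap('scene','s8.png'); snap('wrist','w8.png'); snap('top','t8.png')
a=cv2.imread('pics/t8.png')[185:300,350:490]; cv2.imwrite('pics/t8z.png',cv2.convertScaleAbs(cv2.resize(a,None,fx=5,fy=5,interpolation=cv2.INTER_CUBIC),alpha=1.8))
a=cv2.imread('pics/s8.png')[240:350,110:260]; cv2.imwrite('pics/s8z.png',cv2.convertScaleAbs(cv2.resize(a,None,fx=5,fy=5,interpolation=cv2.INTER_CUBIC),alpha=1.6))
E
```

```text
t 12.8 pos [0.5074 0.306  0.2972] basket zyx [ 0.041  0.1   -0.   ] q [0.52 0.5  0.55 1.71 0.05 2.05] F [-1.2 -0.3 -5.2] w 0.0153
```

View pics/t8z.png

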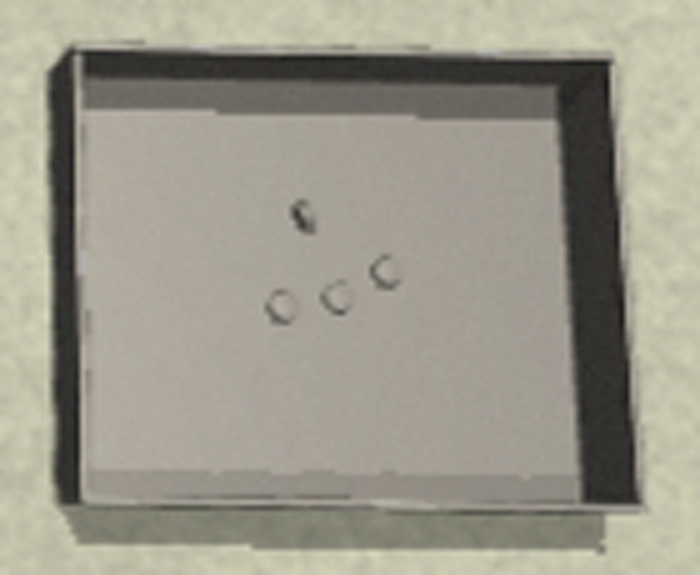

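View pics/w8.png

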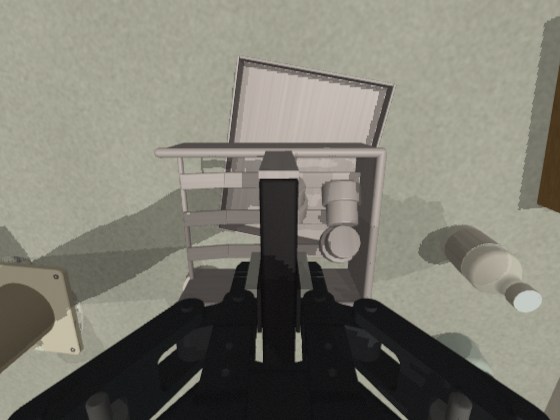

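View pics/s8.png

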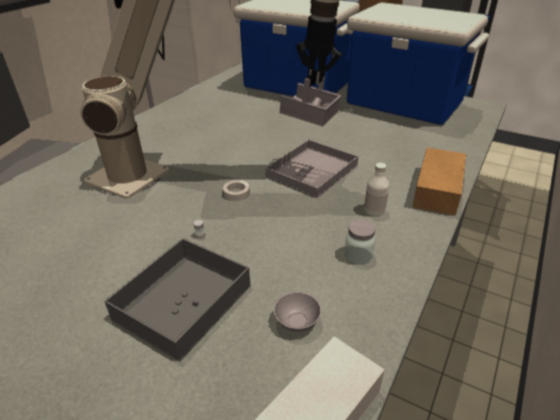

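```bash
cat >> h.py <<'E'
def hrel(h,yaw,tilt,o=None):
    r=target_rot(yaw,tilt); return rel(np.array(h)+.019*r.apply([0,0,1]),r,o)
E
python3 - <<'E'
from h import *
st(); print(hrel([.522,.306,.185],-.09,0))
E
```

```text
t 12.95 pos [0.5077 0.3046 0.2974] basket zyx [ 0.039  0.1   -0.001] q [0.52 0.5  0.55 1.71 0.05 2.05] F [-0.6 -0.9 -4.5] w 0.0149
[0.0009, 0.0274, 0.1293, -0.0999, 0.0071, 0.1291]
```

{"fn": "apply_moves", "kwargs": {
  "plan": [0, 0.001, 0.004, -0.004, 0, 0.004, 0, 0.003, 0.012, -0.01, 0, 0.013, 0, 0.006, 0.026, -0.02, 0.001, 0.026, 0, 0.009, 0.043, -0.033, 0.002, 0.043, 0, 0.013, 0.061, -0.047, 0.003, 0.061, 0, 0.017, 0.08, -0.061, 0.004, 0.08, 0, 0.021, 0.098, -0.075, 0.005, 0.098, 0.001, 0.024, 0.113, -0.087, 0.006, 0.113, 0.001, 0.026, 0.123, -0.095, 0.007, 0.123, 0.001, 0.027, 0.129, -0.1, 0.007, 0.129]
}}

```text
clock: 13.78
eef_pos: [0.5205, 0.3053, 0.1643]
tool_rot: [0.739, 0.674, -0.001, -0.0]
ft_force: [-0.2, -0.2, -5.3]
grip_width: 0.0153
```

```bash
python3 - <<'E'
from h import *
o=st(); snap('wrist','w9.png')
for t in (.1,.2,.3,.4,.5,.6,.7,.8,.9,1.0): print(t,hrel([.522,.306,.185],-.09,t,o))
E
```

```text
t 13.78 pos [0.5205 0.3053 0.1643] basket zyx [-0.091  0.002 -0.001] q [0.53 0.48 0.18 1.27 0.   2.19] F [-0.2 -0.2 -5.3] w 0.0153
0.1 [0.0009, 0.0033, -0.0018, -0.1023, 0.0015, -0.0009]
0.2 [0.0009, 0.0052, -0.0021, -0.2023, 0.0016, -0.0008]
0.3 [0.0009, 0.007, -0.0025, -0.3023, 0.0016, -0.0008]
0.4 [0.0009, 0.0088, -0.0032, -0.4023, 0.0017, -0.0007]
0.5 [0.0009, 0.0105, -0.004, -0.5023, 0.0017, -0.0006]
0.6 [0.0009, 0.0122, -0.005, -0.6023, 0.0017, -0.0005]
0.7 [0.0009, 0.0137, -0.0062, -0.7023, 0.0018, -0.0004]
0.8 [0.0009, 0.015, -0.0075, -0.8023, 0.0018, -0.0003]
0.9 [0.0009, 0.0163, -0.0089, -0.9023, 0.0018, -0.0003]
1.0 [0.0009, 0.0174, -0.0104, -1.0023, 0.0019, -0.0002]
```

View pics/w9.png

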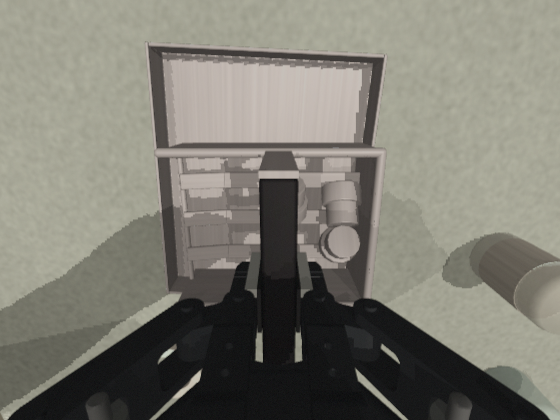

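{"fn": "apply_moves", "kwargs": {
  "plan": [0, 0, 0, -0.03, 0, 0, 0, 0.001, 0, -0.06, 0, 0, 0, 0.001, 0, -0.09, 0, 0, 0, 0.002, 0, -0.12, 0, 0, 0, 0.003, 0, -0.15, 0, 0, 0, 0.004, -0.001, -0.18, 0, 0, 0, 0.005, -0.001, -0.21, 0, 0, 0, 0.006, -0.001, -0.24, 0, 0, 0, 0.007, -0.002, -0.27, 0, 0, 0, 0.007, -0.002, -0.3, 0, 0, 0, 0.007, -0.002, -0.3, 0, 0, 0, 0.007, -0.002, -0.3, 0, 0]
}}

```text
clock: 14.83
eef_pos: [0.5279, 0.306, 0.1688]
tool_rot: [0.73, 0.667, 0.101, 0.11]
ft_force: [0.5, -0.3, -4.7]
grip_width: 0.015
```

```bash
python3 - <<'E'
from h import *
o=st(); snap('wrist','w10.png')
E
```

```text
t 14.83 pos [0.5279 0.306  0.1688] basket zyx [-0.089 -0.299  0.001] q [ 0.62  0.32 -0.1   0.92 -0.19  2.26] F [ 0.5 -0.3 -4.7] w 0.015
```

View pics/w10.png

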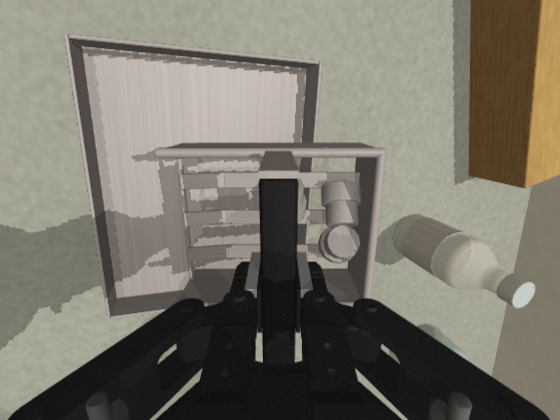

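{"fn": "apply_moves", "kwargs": {
  "plan": [0, 0, 0, -0.02, 0, 0, 0, 0.001, 0, -0.04, 0, 0, 0, 0.001, 0, -0.06, 0, 0, 0, 0.001, 0, -0.08, 0, 0, 0, 0.002, 0, -0.1, 0, 0, 0, 0.002, 0, -0.12, 0, 0, 0, 0.002, 0, -0.14, 0, 0, 0, 0.003, 0, -0.16, 0, 0, 0, 0.003, 0, -0.18, 0, 0, 0, 0.003, 0, -0.2, 0, 0, 0, 0.004, 0, -0.22, 0, 0, 0, 0.004, 0, -0.24, 0, 0]
}}

```text
clock: 15.88
eef_pos: [0.5322, 0.3059, 0.1696]
tool_rot: [0.711, 0.65, 0.181, 0.197]
ft_force: [0.2, 0.2, -4.7]
grip_width: 0.0151
```

```bash
python3 - <<'E'
from h import *
o=st(); snap('wrist','w11.png')
E
```

```text
t 15.88 pos [0.5322 0.3059 0.1696] basket zyx [-0.089 -0.542  0.001] q [ 0.7   0.24 -0.31  0.62 -0.38  2.29] F [ 0.2  0.2 -4.7] w 0.0151
```

View pics/w11.png

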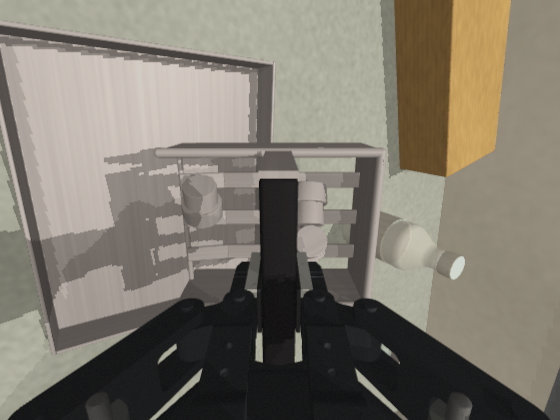

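{"fn": "apply_moves", "kwargs": {
  "plan": [0, 0, 0, 0, 0, 0, 0, 0, 0, 0, 0, 0, 0, 0, 0, -0.02, 0, 0, 0, 0.001, 0, -0.04, 0, 0, 0, 0.001, 0, -0.06, 0, 0, 0, 0.001, 0, -0.08, 0, 0, 0, 0.002, 0, -0.1, 0, 0, 0, 0.002, 0, -0.12, 0, 0, 0, 0.002, 0, -0.14, 0, 0, 0, 0.003, 0, -0.16, 0, 0, 0, 0.003, 0, -0.18, 0, 0, 0, 0.003, 0, -0.2, 0, 0]
}}

```text
clock: 16.93
eef_pos: [0.5353, 0.3059, 0.1717]
tool_rot: [0.688, 0.629, 0.245, 0.267]
ft_force: [-1.1, -0.5, -4.1]
grip_width: 0.015
```

```bash
python3 - <<'E'
from h import *
o=st(); snap('wrist','w12.png')
E
```

```text
t 16.93 pos [0.5353 0.3059 0.1717] basket zyx [-0.091 -0.742  0.002] q [ 0.77  0.21 -0.47  0.35 -0.54  2.28] F [-1.1 -0.5 -4.1] w 0.015
```

View pics/w12.png

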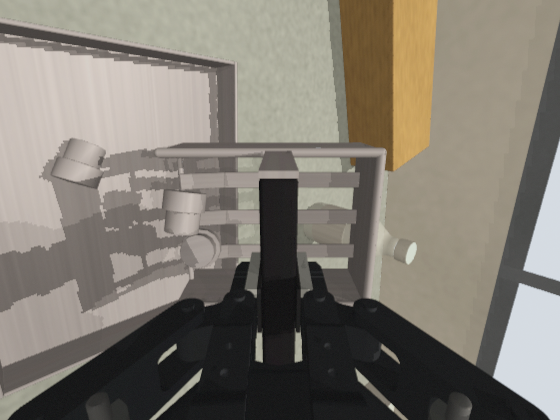

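{"fn": "apply_moves", "kwargs": {
  "plan": [0, 0, 0, 0, 0, 0, 0, 0, 0, 0, 0, 0, 0, 0, 0, -0.02, 0, 0, 0, 0.001, 0, -0.04, 0, 0, 0, 0.001, 0, -0.06, 0, 0, 0, 0.001, 0, -0.08, 0, 0, 0, 0.002, 0, -0.1, 0, 0, 0, 0.002, 0, -0.12, 0, 0, 0, 0.002, 0, -0.14, 0, 0, 0, 0.002, 0, -0.14, 0, 0, 0, 0.002, 0, -0.14, 0, 0, 0, 0.002, 0, -0.14, 0, 0]
}}

```text
clock: 17.98
eef_pos: [0.5367, 0.3058, 0.1731]
tool_rot: [0.668, 0.61, 0.288, 0.314]
ft_force: [-1.0, 0.1, -5.1]
grip_width: 0.015
```

```bash
python3 - <<'E'
from h import *
o=st(); snap('wrist','w13.png')
E
```

```text
t 17.98 pos [0.5367 0.3058 0.1731] basket zyx [-0.091 -0.88   0.002] q [ 0.82  0.22 -0.58  0.13 -0.65  2.26] F [-1.   0.1 -5.1] w 0.015
```

View pics/w13.png

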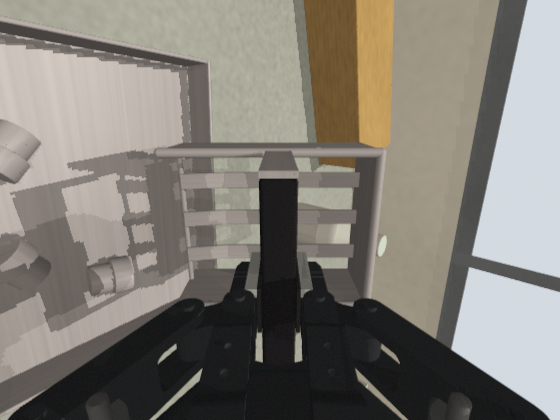

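```bash
python3 - <<'E'
from h import *
o=st()
for t,z in ((.7,.215),(.45,.24),(.2,.26),(0,.27)): print(t,hrel([.522,.306,z],-.09,t,o))
E
```

```text
t 18.03 pos [0.5368 0.3058 0.1731] basket zyx [-0.091 -0.881  0.002] q [ 0.82  0.22 -0.58  0.13 -0.65  2.26] F [ 0.5  0.9 -3.6] w 0.0149
0.7 [-0.0011, 0.0195, -0.0193, 0.1805, -0.0015, -0.0007]
0.45 [-0.0011, 0.0342, -0.0367, 0.4305, -0.0016, -0.0005]
0.2 [-0.001, 0.0456, -0.0519, 0.6805, -0.0017, -0.0003]
0 [-0.001, 0.0507, -0.0609, 0.8805, -0.0017, -0.0001]
```

{"fn": "apply_moves", "kwargs": {
  "plan": [0, 0.01, -0.01, 0.05, 0, 0, 0, 0.018, -0.018, 0.13, 0, 0, 0, 0.024, -0.025, 0.22, 0, 0, 0, 0.03, -0.031, 0.32, 0, 0, 0, 0.034, -0.037, 0.43, 0, 0, 0, 0.039, -0.043, 0.53, 0, 0, 0, 0.043, -0.048, 0.63, 0, 0, 0, 0.047, -0.053, 0.72, 0, 0, 0, 0.049, -0.057, 0.8, 0, 0, 0, 0.05, -0.06, 0.85, 0, 0, 0, 0.051, -0.061, 0.88, 0, 0, 0, 0.051, -0.061, 0.88, 0, 0]
}}

```text
clock: 19.03
eef_pos: [0.5243, 0.3063, 0.2508]
tool_rot: [0.739, 0.674, 0.001, 0.001]
ft_force: [0.0, -0.1, -4.0]
grip_width: 0.0152
```

```bash
python3 - <<'E'
from h import *
o=st(); snap('wrist','w14.png');print(hrel([.582,-.008,.27],.08,0,o))
E
```

```text
t 19.03 pos [0.5243 0.3063 0.2508] basket zyx [-0.091 -0.002  0.   ] q [ 0.53  0.45  0.36  1.48 -0.    2.19] F [ 0.  -0.1 -4. ] w 0.0152
[-0.3077, 0.0861, -0.0002, 0.002, -0.0003, -0.1713]
```

View pics/w14.png

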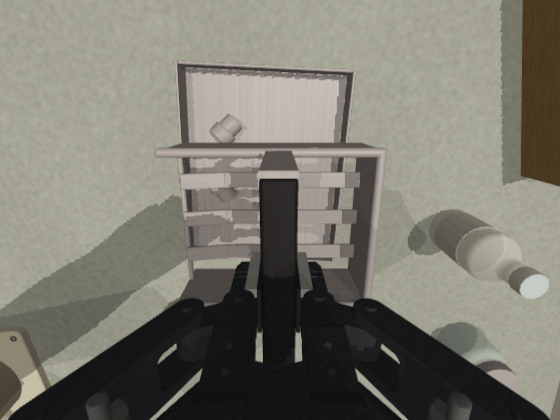

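{"fn": "apply_moves", "kwargs": {
  "plan": [-0.012, 0.004, 0, 0, 0, -0.01, -0.035, 0.01, 0, 0, 0, -0.02, -0.065, 0.018, 0, 0, 0, -0.035, -0.1, 0.028, 0, 0, 0, -0.055, -0.135, 0.038, 0, 0, 0, -0.075, -0.17, 0.048, 0, 0, 0, -0.095, -0.205, 0.057, 0, 0, 0, -0.115, -0.24, 0.067, 0, 0, 0, -0.135, -0.27, 0.076, 0, 0, 0, -0.15, -0.293, 0.082, 0, 0, 0, -0.163, -0.305, 0.085, 0, 0, 0, -0.17, -0.308, 0.086, 0, 0, 0, -0.171]
}}

```text
clock: 20.08
eef_pos: [0.5801, -0.0104, 0.2507]
tool_rot: [0.679, 0.734, 0.0, 0.001]
ft_force: [1.3, 0.3, -2.7]
grip_width: 0.0149
```

```bash
python3 - <<'E'
from h import *
o=st(); snap('top','t15.png'); snap('scene','s15.png');print(rel([.582,-.008,.0945],target_rot(.08),o))
E
```

```text
t 20.08 pos [ 0.5801 -0.0104  0.2507] basket zyx [ 0.079 -0.002 -0.002] q [-0.02  0.4   0.27  1.45 -0.    1.47] F [ 1.3  0.3 -2.7] w 0.0149
[0.0024, 0.0018, 0.1562, 0.0018, 0.0015, -0.0013]
```

View pics/t15.png

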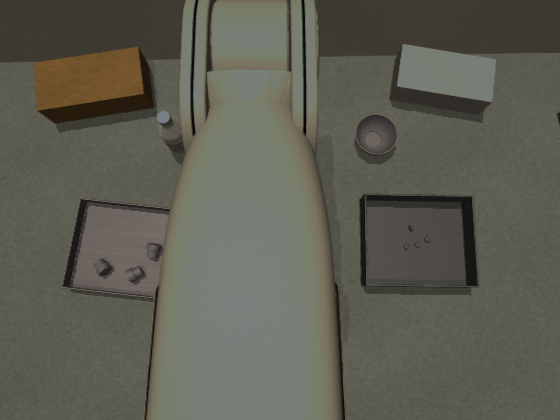

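View pics/s15.png

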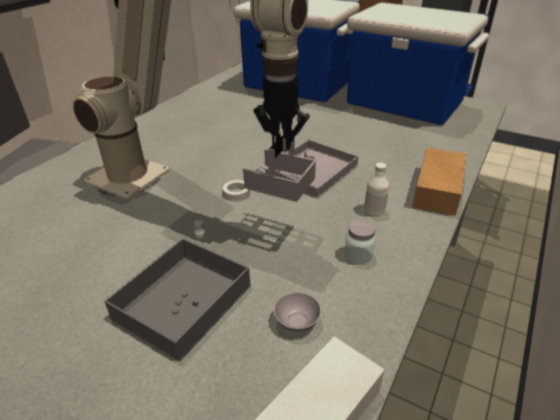

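{"fn": "apply_moves", "kwargs": {
  "plan": [0.001, 0.001, 0.008, 0, 0, 0, 0.002, 0.002, 0.024, 0, 0, 0, 0.002, 0.002, 0.045, 0, 0, 0, 0.002, 0.002, 0.068, 0, 0, 0, 0.002, 0.002, 0.091, 0, 0, 0, 0.002, 0.002, 0.112, 0, 0, 0, 0.002, 0.002, 0.129, 0, 0, 0, 0.002, 0.002, 0.141, 0, 0, 0, 0.002, 0.002, 0.149, 0, 0, 0, 0.002, 0.002, 0.153, 0, 0, 0, 0.002, 0.002, 0.155, 0, 0, 0, 0.002, 0.002, 0.155, 0, 0, 0]
}}

```text
clock: 21.18
eef_pos: [0.5821, -0.0048, 0.0956]
tool_rot: [0.677, 0.736, 0.0, 0.0]
ft_force: [-0.3, -0.2, -3.8]
grip_width: 0.015
```

{"fn": "apply_moves", "kwargs": {
  "plan": [0, 0, 0.001, 0, 0, 0, 0, 0, 0.002, 0, 0, 0, 0, 0, 0.002, 0, 0, 0, 0, 0, 0.002, 0, 0, 0]
}}

```text
clock: 21.52
eef_pos: [0.583, -0.0056, 0.0948]
tool_rot: [0.678, 0.735, 0.001, 0.001]
ft_force: [0.3, -1.4, 2.7]
grip_width: 0.0151
```

{"fn": "apply_moves", "kwargs": {
  "plan": [0, 0, 0, 0, 0, 0, 0, 0, 0, 0, 0, 0, 0, 0, 0, 0, 0, 0, 0, 0, 0, 0, 0, 0, 0, 0, 0, 0, 0, 0, 0, 0, 0, 0, 0, 0, 0, 0, 0, 0, 0, 0],
  "grip": 0.085
}}

```text
clock: 22.1
eef_pos: [0.5818, -0.0054, 0.0934]
tool_rot: [0.678, 0.735, 0.0, -0.0]
ft_force: [0.2, -0.2, -0.3]
grip_width: 0.0854
```

{"fn": "apply_moves", "kwargs": {
  "plan": [0, 0, -0.01, 0, 0, 0, 0, 0, -0.03, 0, 0, 0, 0, 0, -0.06, 0, 0, 0, 0, 0, -0.095, 0, 0, 0, 0, 0, -0.13, 0, 0, 0, 0, 0, -0.16, 0, 0, 0, 0, 0, -0.17, 0, 0, 0, 0, 0, -0.17, 0, 0, 0]
}}

```text
clock: 22.77
eef_pos: [0.5838, -0.0056, 0.2681]
tool_rot: [0.678, 0.735, 0.003, 0.003]
ft_force: [-0.0, 0.3, 0.1]
grip_width: 0.0845
```

```bash
python3 - <<'E'
from h import *
o=st(); snap('top','t16.png'); snap('scene','s16.png'); snap('wrist','w16.png')
E
```

```text
t 22.77 pos [ 0.5838 -0.0056  0.2681] basket zyx [ 0.082 -0.009 -0.   ] q [-0.01  0.39  0.31  1.48  0.    1.48] F [-0.   0.3  0.1] w 0.0845
```

View pics/s16.png

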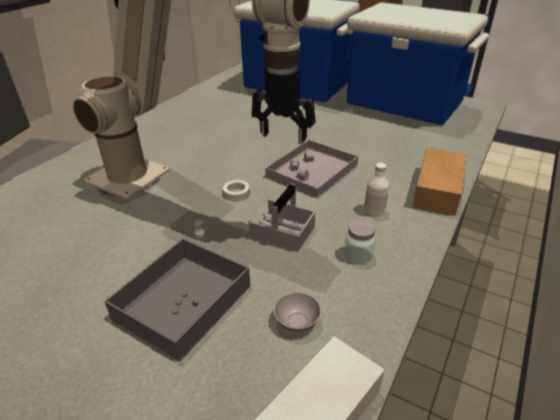

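View pics/w16.png

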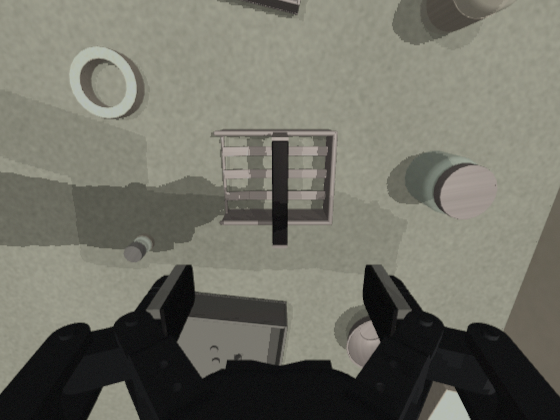

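The basket stands upright and empty at scene (283,222). The four caps are in the tub at (185,300), the three couplings are in the tray at (303,165), and the bystanders are where they were.

```bash
python3 - <<'E'
from h import *
print(bot.job_done())
E
```

```text
the job is handed in; nothing more can be done
None
```

The job is done and handed in at about 23 s of robot time; the hand-in gave no verdict.

- **Caps:** I gripped the basket bar, held the basket low inside the tub with its front tilted slightly up, and shook it sideways in three bursts. The top camera then showed all four caps on the tub floor. The wrist view showed the couplings still in the basket, the third one partly hidden by the handle bar.
- **Couplings:** I tipped the basket slowly to about 50° over the tray, and all three slid out over the front lip. The top and scene pictures both show them inside the tray.
- **Basket:** I set it down empty at about (0.58, -0.01). That is over 0.3 m from the centres of the tub and the tray. It looks upright in the scene and wrist pictures.
- **End state:** The gripper is open about 15 cm above the bar and touches nothing. The bystanders look unmoved, but I judged that by eye and did not measure them. Two couplings tipped onto their sides during the shaking; all three stayed in the basket. No check disagreed.

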